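# Load the free test box with the camera module and shut it

### The arm

A 7-joint arm with a two-finger parallel gripper is mounted at the origin on the work surface. World frame = base frame: x ahead of the robot, y to its left, z up, the work surface at z = 0. Lengths are in m, angles in rad, forces in N, time in s.
With the tool pointing down it reaches from about 0.4 to 0.9 m from the base axis. Payload 5.5 kg.
Tool frame: the origin (TCP) lies between the finger pads, 19 mm behind the fingertips; this is the grasp point; z points along the fingers, y is the line along which they close (so a half turn about z gives the same grasp; the last joint's range is limited). The gripper opens to 85 mm and grips with 20 to 120 N. Pads are 22 mm wide; open, the fingers measure 114 mm over their backs; the gripper's body (76 mm by 85 mm) begins 54 mm behind the grasp point. The pads swing forward as they close: fully open they stand 13 mm farther back than shut.
Start: joints at [-0.942, 0.501, -0.427, 1.55, 0.221, 1.138, -0.21], TCP at [0.232, 0.607, 0.25] pointing down, gripper open.
Joint ranges: [-2.88, 2.88], [-0.31, 2.03], [-1.54, 1.56], [0.2, 2.42], [-1.41, 4.55], [0.19, 2.02], [-2.57, 2.57]. Speed limits (rad/s): [2.57, 2.57, 3.14, 3.14, 3.14, 3.14, 3.14].

### API

Orientations are given as a 3x3 rotation matrix whose columns are the frame's x, y, z axes.
In Python, from cell import read_state, camera, sign_off gives the robot as it stands.
- The arm moves only by the tool send_rows, never from a script. Its argument "targets" is a list of rows, each a list of 7 numbers: the shift along the tool's x, y, z in m, then the turn, a rotation vector about the tool's x, y, z in rad, then the closure, from -1 (fully open) to 1 (shut). A call has 1 to 5 rows; each row is the pose to reach, as a shift and turn from the pose commanded when the call began, along the tool's axes at that moment; what a row does not reach only later rows make up. A row lasts 1/10 s, in which the tool goes at most 50 mm and 8.59 degrees, less where a joint would pass 70% of its speed; a pose out of reach is approached as far as the arm can. A call with a gripper value outside its range is refused whole. The fingers move at their own pace and stop on an object; "grip_force" is the grip in N (left out, the last holds). Time passes only in rows, so rows that repeat a pose let the fingers close. It gives the time, the measured TCP pose, the force, the opening and the grip force at its end, in the units of the state.
- read_state(): the state, without advancing time (a new reading comes with each control period).
- camera(name): name is "side" or "top"; returns a dict with "image" (420x560x3 uint8, red, green, blue), "fov_y" (degrees; the focal length in pixels is half the picture's height over the tangent of half this angle, whatever the lens; pixels are square), "cx", "cy" (the principal point, pixels), "T" (4x4, takes a point from camera to world coordinates). Camera axes: x right, y down, z forward; pixel columns grow to the right and rows downward; lengths in m; the calibration is good to about 2 mm. A picture is of the moment at which its call begins. There is no depth.
- sign_off(): hands the job in; it is judged then, once.
The state is a dict: "time_s": time; "joint_pos": joint angles; "qd": joint speeds; "tau": joint torques, N m; "tool_pos": TCP position; "tcp_rot": TCP orientation; "wrist_force": force on the tool from outside, world axes, zero at the start; "wrist_torque": the same for the moment, N m; "finger_gap": opening from 0.0 (shut) to 1.0 (fully open); "finger_force": force on a finger pad.
Only numpy, scipy, OpenCV 4.12 (cv2) and the standard library are available. Lean on these libraries where they do the work, as an engineer would, in place of code of your own. Each camera call takes 0.05 s, during which the arm holds its last target. There are 200 camera calls.

### The job

One of the two test boxes already has a camera module in it. Lay the loose camera module in the box that is still empty, lens up and without dropping it, then shut that box's lid fully. Leave the loaded box open with its module as it is, and don't push the other things on the bench about.

Things in the scene. Friction and masses are not known exactly. Their poses are not given: they have to be found in the camera images.
- camera_a: camera module: plain aluminium block 60 (x) x 46 (y) x 30 mm high with a round black lens (30 mm diameter, 10 mm high) on top, 0.2 kg; origin centre of the block's underside, z up through the lens. This is the loose one, lying on the bench in front of the boxes.
- camera_b: camera module: plain aluminium block 60 (x) x 46 (y) x 30 mm high with a round black lens (30 mm diameter, 10 mm high) on top, 0.2 kg; origin centre of the block's underside, z up through the lens. This one already lies in one of the boxes.
- box_1: one of two identical open aluminium test boxes, bolted down, 140 (x) x 150 (y) x 55 mm high, walls and floor 5 mm; origin centre of underside; x points from its front (robot side) to the hinge along its far top rim. Either may be the loaded one. The half-open lid overhangs it: a tool pointing straight down hits the lid, one leaning back about 35 degrees towards the front passes under it.
- box_2: one of two identical open aluminium test boxes, bolted down, 140 (x) x 150 (y) x 55 mm high, walls and floor 5 mm; origin centre of underside; x points from its front (robot side) to the hinge along its far top rim. Either may be the loaded one. The half-open lid overhangs it: a tool pointing straight down hits the lid, one leaning back about 35 degrees towards the front passes under it.
- lid_1 (a joint): lid angle of box_1, rad: 0 = shut flat on the rim, about 1.0 to 1.15 = open (stop at 1.17). Aluminium plate 140 x 150 x 6 mm, 0.2 kg, with a black pull tab 50 mm wide standing 15 mm out from its front edge. Stiff hinge (0.2 N m): it stays where it is left and is pushed down on its upper face with a few N.
- lid_1_hinge (a point): middle of lid_1's hinge line, on the plate's underside, 0.5 mm above the box's rim; turns with the lid: x runs along the plate from its front edge to the hinge, y along the hinge, z out of its upper face
- lid_1_tab (a point): on lid_1's pull tab, mid-width, level with the plate's upper face, 145 mm from the hinge line (the tab ends at 155 mm); turns with the lid
- lid_2 (a joint): lid angle of box_2, rad: 0 = shut flat on the rim, about 1.0 to 1.15 = open (stop at 1.17). Aluminium plate 140 x 150 x 6 mm, 0.2 kg, with a black pull tab 50 mm wide standing 15 mm out from its front edge. Stiff hinge (0.2 N m): it stays where it is left and is pushed down on its upper face with a few N.
- lid_2_hinge (a point): middle of lid_2's hinge line, on the plate's underside, 0.5 mm above the box's rim; turns with the lid: x runs along the plate from its front edge to the hinge, y along the hinge, z out of its upper face
- lid_2_tab (a point): on lid_2's pull tab, mid-width, level with the plate's upper face, 145 mm from the hinge line (the tab ends at 155 mm); turns with the lid
- heat_sink: bystander: finned aluminium heat sink block 56 x 46 x 26 mm, no lens; origin centre of underside
- screw_tray: bystander: open white plastic tray of screws, 100 x 65 x 35 mm, standing between the boxes; origin centre of underside
- screwdriver: bystander: screwdriver, 200 mm, green handle 26 mm thick; lies flat along its x axis; origin at mid-length, underside
- pliers: bystander: orange-handled pliers about 150 mm long, 16 mm high; origin at the pivot, underside
- flux_bottle: bystander: clear bottle, 44 mm diameter, 90 mm tall; origin centre of underside
- jar: bystander: small closed white jar, 50 mm diameter, 60 mm tall; origin centre of underside
- carton: bystander: closed white carton 100 x 80 x 50 mm; origin centre of underside
Things that resemble listed ones, but are neither listed nor needed, are in the scene too. What is shaped like the camera_a but blue or pink is not meant. Leave any blue look-alike of the box_2 alone.

How it is judged:
On the way:
1. the loose camera module lies in the empty box, lens up, while that box's lid is still open (above 0.7 rad) (((x of camera_a in the frame of box_1 between -0.05 and 0.05 m and y of camera_a in the frame of box_1 between -0.06 and 0.06 m and z of camera_a in the frame of box_1 below 0.015 m and x of camera_b in the frame of box_2 between -0.05 and 0.05 m and y of camera_b in the frame of box_2 between -0.06 and 0.06 m and z of camera_b in the frame of box_2 below 0.015 m and angle between camera_a's own z axis and vertical below 0.15 rad and value of joint lid_1 above 0.7 rad) or (x of camera_a in the frame of box_2 between -0.05 and 0.05 m and y of camera_a in the frame of box_2 between -0.06 and 0.06 m and z of camera_a in the frame of box_2 below 0.015 m and x of camera_b in the frame of box_1 between -0.05 and 0.05 m and y of camera_b in the frame of box_1 between -0.06 and 0.06 m and z of camera_b in the frame of box_1 below 0.015 m and angle between camera_a's own z axis and vertical below 0.15 rad and value of joint lid_2 above 0.7 rad))), for 0.2 s.
At the end, for the whole second after the job is handed in: the loose camera module lies at rest on the floor of the box that was empty, lens up within 0.15 rad, and that box's lid is shut (below 0.04 rad); the other module is still in its own box and that box's lid is still open (above 0.85 rad) (((x of camera_a in the frame of box_1 between -0.05 and 0.05 m and y of camera_a in the frame of box_1 between -0.06 and 0.06 m and z of camera_a in the frame of box_1 below 0.015 m and x of camera_b in the frame of box_2 between -0.05 and 0.05 m and y of camera_b in the frame of box_2 between -0.06 and 0.06 m and z of camera_b in the frame of box_2 below 0.015 m and angle between camera_a's own z axis and vertical below 0.15 rad and value of joint lid_1 below 0.04 rad and value of joint lid_2 above 0.85 rad) or (x of camera_a in the frame of box_2 between -0.05 and 0.05 m and y of camera_a in the frame of box_2 between -0.06 and 0.06 m and z of camera_a in the frame of box_2 below 0.015 m and x of camera_b in the frame of box_1 between -0.05 and 0.05 m and y of camera_b in the frame of box_1 between -0.06 and 0.06 m and z of camera_b in the frame of box_1 below 0.015 m and angle between camera_a's own z axis and vertical below 0.15 rad and value of joint lid_2 below 0.04 rad and value of joint lid_1 above 0.85 rad)) and linear speed of camera_a below 0.02 m/s); the robot touches nothing.
It fails at once if the loose camera module is dropped (falls free of the fingers faster than 0.7 m/s) (linear speed of camera_a above 0.7 m/s and contact force between camera_a and the fingers below 0.1 N).
It fails at once if the module that was already loaded is moved by more than 15 mm (distance of camera_b from where it was at the start of the episode above 0.015 m).
It fails at once if the lid of the loaded box is pushed down below 0.8 rad ((x of camera_b in the frame of box_1 between -0.05 and 0.05 m and y of camera_b in the frame of box_1 between -0.06 and 0.06 m and z of camera_b in the frame of box_1 below 0.015 m and value of joint lid_1 below 0.8 rad) or (x of camera_b in the frame of box_2 between -0.05 and 0.05 m and y of camera_b in the frame of box_2 between -0.06 and 0.06 m and z of camera_b in the frame of box_2 below 0.015 m and value of joint lid_2 below 0.8 rad)).
It fails at once if a bystander on the bench is moved by more than 30 mm (distance of any of heat_sink, screw_tray, screwdriver, pliers, flux_bottle, jar, carton from where it was at the start of the episode above 0.03 m).
It also fails if it takes over 64 s, if anything falls off the work surface, if the arm or the gripper's body presses on something with over 40 N, if the wrist force passes 120 N, or if a joint passes its speed limit or range.

## Working session

There is one attempt and no reset: what is moved stays moved. The work goes in short steps, Python scripts to look and compute and a tool call to move; the robot and the scene stay as the last step left them, time stands still between calls to the robot, and variables do not carry over. Pictures are saved under pics/ and viewed, at most 10 in all, crops included, and the job is handed in when it is done.

Besides the shell and the picture viewer there is one more tool, called as a command line: name --pt "numbers of a row" for each row, then --argument value for the rest. send_rows: Moves the arm, as the interface text tells. Its arguments: {"type":"object","properties":{"targets":{"type":"array"},"grip_force":{"type":"number"}},"required":["targets"]}

```bash
ls; mkdir -p pics; cat > h.py <<'E'
import numpy as np, cv2, json
from cell import read_state, camera, sign_off
def snap(n,f):
    c=camera(n); cv2.imwrite(f'pics/{f}.png',c['image'][:,:,::-1]); np.savez(f'pics/{f}.npz',**{k:np.array(v) for k,v in c.items()}); return c
def load(f): return dict(np.load(f'pics/{f}.npz'))
def ray(c,u,v):
    f=c['image'].shape[0]/2/np.tan(np.radians(c['fov_y'])/2); T=c['T']
    return T[:3,3],T[:3,:3]@np.array([(u-c['cx'])/f,(v-c['cy'])/f,1])
def at_z(c,u,v,z):
    o,d=ray(c,u,v); return o+d*(z-o[2])/d[2]
def proj(c,p):
    f=c['image'].shape[0]/2/np.tan(np.radians(c['fov_y'])/2); q=np.linalg.inv(c['T'])@np.append(p,1)
    return np.array([c['cx']+f*q[0]/q[2],c['cy']+f*q[1]/q[2]])
E
python3 - <<'E'
from h import *
for n in('top','side'):
    c=snap(n,n+'0'); print(n,c['fov_y'],c['cx'],c['cy'],np.round(c['T'],3).tolist())
s=read_state();print(s['tool_pos'],np.round(s['tcp_rot'],3),s['finger_gap'])
for n in('top','side'):
    im=cv2.imread(f'pics/{n}0.png'); cv2.imwrite(f'pics/{n}0b.png',cv2.resize(im,(800,600),interpolation=cv2.INTER_CUBIC))
E
```

```text
pics
top 56.20696167133028 273.9046024251168 216.06536662499695 [[0.004, -0.985, 0.17, 0.331], [-1.0, 0.001, 0.025, 0.003], [-0.024, -0.17, -0.985, 1.067], [0.0, 0.0, 0.0, 1.0]]
side 50.84330789663894 275.2526434405631 208.33903488326575 [[0.977, -0.138, 0.165, 0.274], [-0.215, -0.643, 0.735, -1.013], [0.004, -0.753, -0.658, 0.984], [0.0, 0.0, 0.0, 1.0]]
[0.23231672 0.6064388  0.2490616 ] [[-0.934  0.358 -0.001]
 [ 0.358  0.934 -0.002]
 [ 0.    -0.002 -1.   ]] 0.996987254246243
```

View pics/top0b.png

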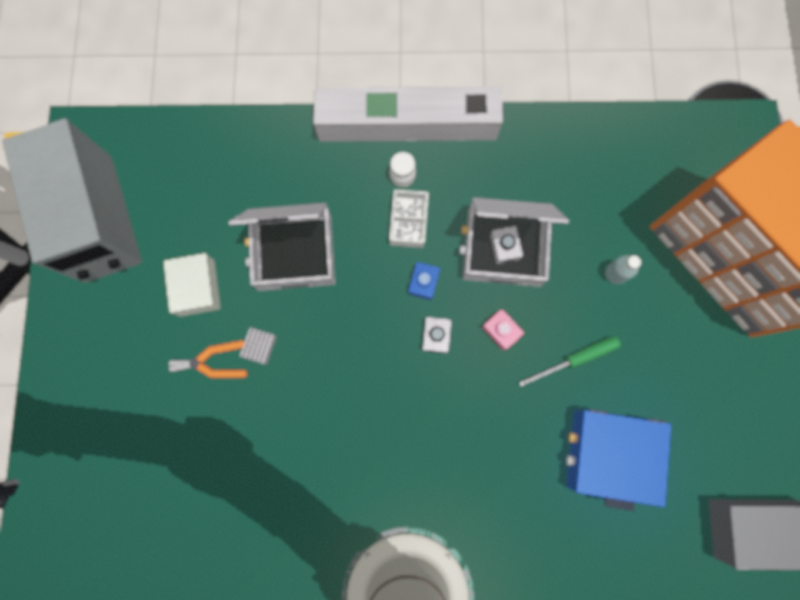

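View pics/side0b.png

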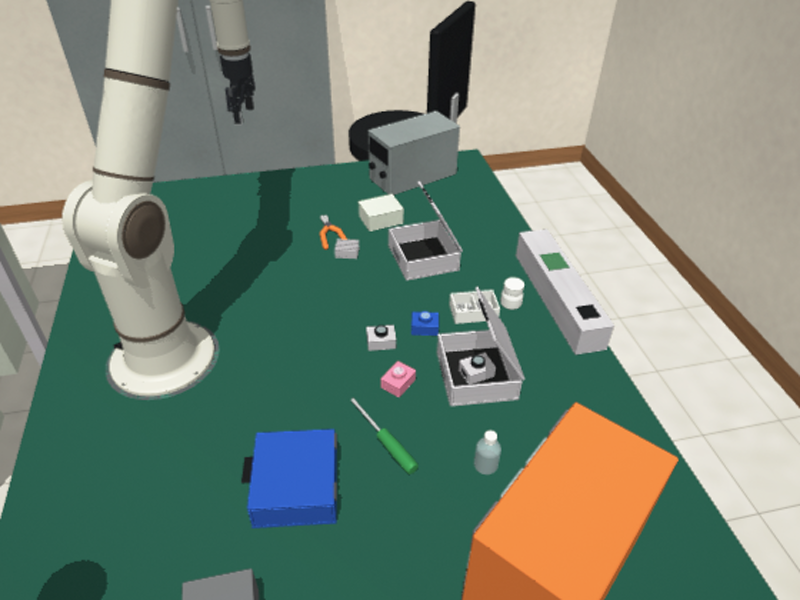

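The top view shows the empty box at left (about 291,250 in the 800 px view) and the loaded box at right (508,245). The loose silver module is at (437,334), with blue and pink decoys beside it. I'll enlarge these areas next.

```bash
python3 - <<'E'
from h import *
a=cv2.imread('pics/top0.png')[140:260,158:318]; cv2.imwrite('pics/tc.png',cv2.resize(a,None,fx=5,fy=5,interpolation=cv2.INTER_CUBIC))
a=cv2.imread('pics/side0.png')[120:250,250:380-35+5]; cv2.imwrite('pics/sc.png',cv2.resize(a,None,fx=4.5,fy=4.5,interpolation=cv2.INTER_CUBIC))
E
```

```text
(no output)
```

View pics/tc.png

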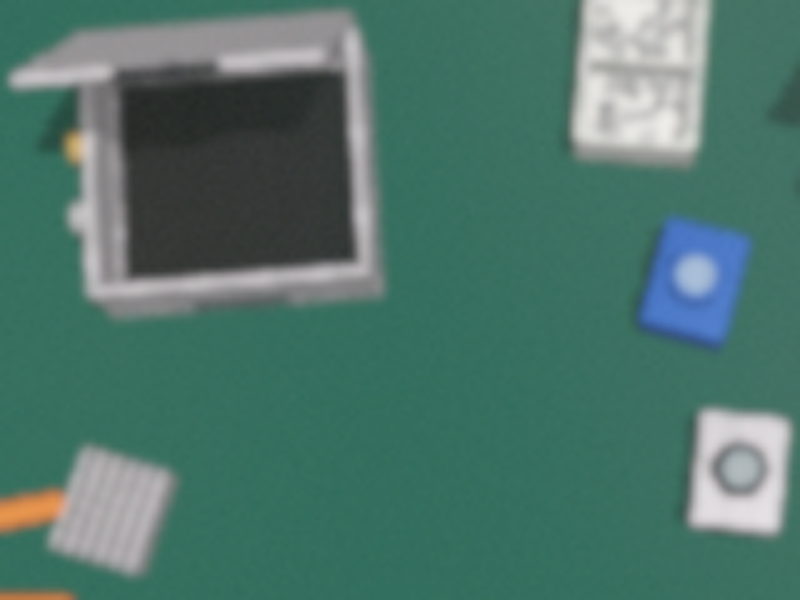

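View pics/sc.png

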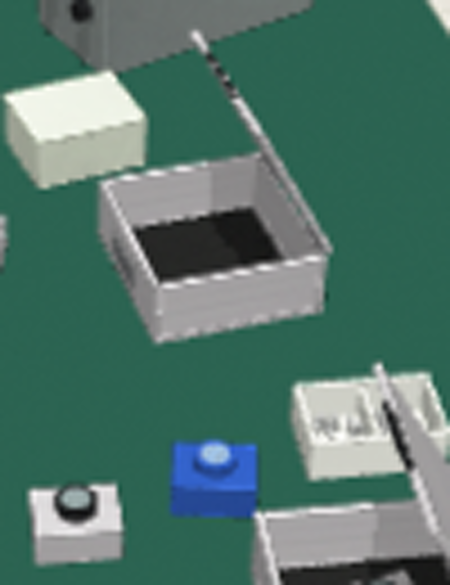

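The top crop shows the module's block top corners at (701,409), (791,417), (779,535) and (688,528), with the lens at (740,468). In the side crop, the box rim corners are (100,185), (158,288) and (328,255), its base corners are (158,340) and (325,310), and the lid tip is at (195,35). Now I'll fit the poses.

```bash
cat > fit.py <<'E'
from h import *
from scipy.optimize import least_squares
t=load('top0');s=load('side0')
T=lambda u,v:(t,158+(u+.5)/5-.5,140+(v+.5)/5-.5)
S=lambda u,v:(s,250+(u+.5)/4.5-.5,120+(v+.5)/4.5-.5)
def R(a): return np.array([[np.cos(a),-np.sin(a),0],[np.sin(a),np.cos(a),0],[0,0,1]])
def fit(obs,x0,extra=0):
    def f(p): return np.concatenate([proj(c,np.array([p[0],p[1],0])+R(p[2])@np.array(q(p) if callable(q) else q))-(u,v) for (c,u,v),q in obs])
    r=least_squares(f,x0,loss='soft_l1'); return r.x,r.fun.reshape(-1,2).round(1).tolist()
# module: long axis 60 along world-ish x
h=.03
p,e=fit([(T(740,468),(0,0,.04)),(T(701,409),(.03,.023,h)),(T(791,417),(.03,-.023,h)),(S(76,500),(0,0,.04)),(S(28,490),(-.03,.023,h)),(S(118,487),(.03,.023,h)),(S(123,528),(.03,-.023,h)),(S(35,535),(-.03,-.023,h)),(S(37,563),(-.03,-.023,0)),(S(122,556),(.03,-.023,0))],[.4,-.05,0])
print('cam',p,e)
H=.055
lidpt=lambda y,r,up:(lambda p:(.07-r*np.cos(p[3])+up*np.sin(p[3]),y,.0555+r*np.sin(p[3])+up*np.cos(p[3])))
b,e=fit([(S(100,185),(-.07,.075,H)),(S(158,288),(-.07,-.075,H)),(S(158,340),(-.07,-.075,0)),(S(325,310),(.07,-.075,0)),(T(90,297),(-.07,.075,H)),(T(384,296),(-.07,-.075,0)),(S(195,35),lidpt(-.075,.14,.006)),(T(348,12),lidpt(-.075,0.14,.003)) if 0 else (T(10,82),lidpt(.075,.14,.003))],[.57,.2,0,1.0])
print('box',b,e)
E
python3 fit.py
```

```text
cam [ 0.46288613 -0.05438472 -0.12326861] [[-0.2, 0.1], [0.1, 0.2], [-0.7, 0.7], [0.2, -0.3], [0.7, -0.3], [-0.1, -0.8], [0.2, 0.5], [0.1, 0.2], [-0.1, 0.8], [0.4, 1.1]]
box [0.62857258 0.22146449 0.08963895 1.07861684] [[-0.1, -0.9], [-0.0, 0.4], [-0.3, 1.3], [-0.2, 0.5], [-0.5, 0.1], [-0.3, -0.3], [15.5, 21.6], [-0.3, 0.3]]
```

```bash
sed -i 's/lidpt(-.075,.14,.006))/lidpt(.075,.14,.006))/' fit.py; python3 fit.py|tail -1
cat > go.py <<'E'
from h import *
from scipy.spatial.transform import Rotation as Ro
import sys
# usage: go.py x y z yaw tilt(deg) n : even rows from the measured pose to the target
def Rt(yaw,tilt):
    c,s=np.cos(yaw),np.sin(yaw); b=np.radians(tilt)
    y=np.array([-s,c,0]); z=np.array([np.sin(b)*c,np.sin(b)*s,-np.cos(b)])
    return np.c_[np.cross(y,z),y,z]
def rows(p,R,n):
    st=read_state(); R0=np.array(st['tcp_rot']); d=R0.T@(np.array(p)-st['tool_pos']); w=Ro.from_matrix(R0.T@R).as_rotvec()
    print('dist %.3f ang %.3f t %.2f gap %.3f'%(np.linalg.norm(d),np.linalg.norm(w),st['time_s'],st['finger_gap']))
    for i in range(1,n+1): print(np.round(np.r_[d,w]*i/n,4).tolist())
if __name__=='__main__':
    a=list(map(float,sys.argv[1:])); rows(a[:3],Rt(a[3],a[4]),int(a[5]))
E
python3 go.py 0.455 -0.053 0.20 -0.123 35 15
```

```text
box [0.62885566 0.22087741 0.09047078 1.07515756] [[-0.0, -0.8], [0.1, 0.5], [-0.2, 1.4], [-0.0, 0.6], [-0.2, -0.0], [-0.1, -0.5], [0.3, -1.0], [0.0, 0.4]]
dist 0.698 ang 0.656 t 0.10 gap 0.997
[-0.0296, -0.0357, 0.0033, -0.0051, -0.0405, -0.0156]
[-0.0592, -0.0715, 0.0067, -0.0101, -0.0811, -0.0313]
[-0.0888, -0.1072, 0.01, -0.0152, -0.1216, -0.0469]
[-0.1183, -0.143, 0.0133, -0.0202, -0.1622, -0.0626]
[-0.1479, -0.1787, 0.0167, -0.0253, -0.2027, -0.0782]
[-0.1775, -0.2144, 0.02, -0.0303, -0.2432, -0.0938]
[-0.2071, -0.2502, 0.0233, -0.0354, -0.2838, -0.1095]
[-0.2367, -0.2859, 0.0266, -0.0404, -0.3243, -0.1251]
[-0.2663, -0.3217, 0.03, -0.0455, -0.3649, -0.1408]
[-0.2959, -0.3574, 0.0333, -0.0505, -0.4054, -0.1564]
[-0.3255, -0.3931, 0.0366, -0.0556, -0.446, -0.172]
[-0.355, -0.4289, 0.04, -0.0607, -0.4865, -0.1877]
[-0.3846, -0.4646, 0.0433, -0.0657, -0.527, -0.2033]
[-0.4142, -0.5004, 0.0466, -0.0708, -0.5676, -0.219]
[-0.4438, -0.5361, 0.05, -0.0758, -0.6081, -0.2346]
```

send_rows --pt "-0.444 -0.536 0.05 -0.076 -0.608 -0.235 -1" --pt "-0.444 -0.536 0.05 -0.076 -0.608 -0.235 -1" --pt "-0.444 -0.536 0.05 -0.076 -0.608 -0.235 -1" --pt "-0.444 -0.536 0.05 -0.076 -0.608 -0.235 -1" --pt "-0.444 -0.536 0.05 -0.076 -0.608 -0.235 -1"

```text
time_s: 0.6
tool_pos: [0.3106, 0.3695, 0.2311]
tcp_rot: [[-0.812, 0.115, 0.572], [0.094, 0.993, -0.067], [-0.576, -0.0, -0.817]]
wrist_force: [0.1, 0.3, 1.4]
finger_gap: 0.998
finger_force: 0.0
```

```bash
python3 go.py 0.455 -0.053 0.20 -0.123 35 1;python3 -c "
from h import *;s=read_state();print(s['tool_pos'],s['joint_pos'],s['wrist_force'])"
```

```text
dist 0.448 ang 0.008 t 0.60 gap 0.998
[-0.1391, -0.403, 0.1362, 0.0041, 0.0031, 0.0063]
[0.31056276 0.36949687 0.23108151] [-1.08046417  0.16874715 -0.29039354  2.20290097  0.86991959  0.92978052
 -0.50475436] [0.13226282 0.25065564 1.3720065 ]
```

send_rows --pt "-0.139 -0.403 0.136 0 0 0 -1" --pt "-0.139 -0.403 0.136 0 0 0 -1" --pt "-0.139 -0.403 0.136 0 0 0 -1" --pt "-0.139 -0.403 0.136 0 0 0 -1" --pt "-0.139 -0.403 0.136 0 0 0 -1"

```text
time_s: 1.1
tool_pos: [0.3608, 0.236, 0.2244]
tcp_rot: [[-0.817, 0.124, 0.563], [0.108, 0.992, -0.061], [-0.567, 0.011, -0.824]]
wrist_force: [0.2, 0.6, -0.6]
finger_gap: 0.999
finger_force: 0.0
```

```bash
python3 go.py 0.454 -0.053 0.10 -0.123 35 1
```

```text
dist 0.328 ang 0.014 t 1.10 gap 0.999
[-0.037, -0.2767, 0.1726, 0.0087, -0.0085, -0.0074]
```

send_rows --pt "-0.037 -0.277 0.173 0 0 0 -1" --pt "-0.037 -0.277 0.173 0 0 0 -1" --pt "-0.037 -0.277 0.173 0 0 0 -1" --pt "-0.037 -0.277 0.173 0 0 0 -1" --pt "-0.037 -0.277 0.173 0 0 0 -1"

```text
time_s: 1.6
tool_pos: [0.4064, 0.1748, 0.1806]
tcp_rot: [[-0.841, 0.123, 0.526], [0.079, 0.991, -0.106], [-0.535, -0.048, -0.844]]
wrist_force: [-0.9, -0.3, -2.3]
finger_gap: 0.999
finger_force: 0.0
```

```bash
python3 go.py 0.454 -0.053 0.10 -0.123 35 1
```

```text
dist 0.246 ang 0.066 t 1.60 gap 0.999
[-0.0149, -0.2161, 0.1172, -0.04, -0.046, 0.0262]
```

send_rows --pt "-0.015 -0.216 0.117 -0.04 -0.046 0.026 -1" --pt "-0.015 -0.216 0.117 -0.04 -0.046 0.026 -1" --pt "-0.015 -0.216 0.117 -0.04 -0.046 0.026 -1" --pt "-0.015 -0.216 0.117 -0.04 -0.046 0.026 -1" --pt "-0.015 -0.216 0.117 -0.04 -0.046 0.026 -1"

```text
time_s: 2.1
tool_pos: [0.5101, -0.0004, 0.1296]
tcp_rot: [[-0.829, 0.13, 0.544], [0.105, 0.992, -0.076], [-0.55, -0.005, -0.835]]
wrist_force: [1.3, 0.4, -0.2]
finger_gap: 0.999
finger_force: 0.0
```

```bash
python3 go.py 0.454 -0.053 0.10 -0.123 35 1; python3 -c "
from h import *;s=read_state();print(np.round(s['joint_pos'],2),np.round(s['qd'],2))"
```

```text
dist 0.082 ang 0.030 t 2.10 gap 0.999
[0.0572, -0.0593, -0.0018, -0.0084, -0.0291, -0.0026]
[ 1.05  0.96 -1.53  2.42  1.82  1.09 -0.12] [1.04 0.95 0.   0.   0.65 0.11 0.96]
```

send_rows --pt "0.057 -0.059 -0.002 -0.008 -0.029 -0.003 -1" --pt "0.057 -0.059 -0.002 -0.008 -0.029 -0.003 -1" --pt "0.057 -0.059 -0.002 -0.008 -0.029 -0.003 -1" --pt "0.057 -0.059 -0.002 -0.008 -0.029 -0.003 -1" --pt "0.057 -0.059 -0.002 -0.008 -0.029 -0.003 -1"

```text
time_s: 2.6
tool_pos: [0.5081, -0.0555, 0.1097]
tcp_rot: [[-0.837, 0.12, 0.534], [0.1, 0.993, -0.066], [-0.538, -0.002, -0.843]]
wrist_force: [0.3, 0.7, 0.2]
finger_gap: 0.999
finger_force: 0.0
```

```bash
python3 go.py 0.454 -0.053 0.10 -0.123 35 1; python3 -c "
from h import *;s=read_state();print(np.round(s['joint_pos'],2),np.round(s['qd'],2))"
```

```text
dist 0.055 ang 0.043 t 2.60 gap 0.999
[0.0508, -0.004, -0.0209, -0.0002, -0.0428, 0.0036]
[ 1.21  1.09 -1.53  2.42  1.88  1.09  0.05] [-0.01 -0.01 -0.01 -0.    0.   -0.    0.  ]
```

```bash
python3 go.py 0.5 -0.054 0.16 -0.123 0 1
```

```text
dist 0.051 ang 0.568 t 2.60 gap 0.999
[-0.0201, 0.0004, -0.0468, -0.0013, 0.568, 0.0034]
```

send_rows --pt "-0.02 0 -0.047 0 0.568 0 -1" --pt "-0.02 0 -0.047 0 0.568 0 -1" --pt "-0.02 0 -0.047 0 0.568 0 -1" --pt "-0.02 0 -0.047 0 0.568 0 -1" --pt "-0.02 0 -0.047 0 0.568 0 -1"

```text
time_s: 3.1
tool_pos: [0.5014, -0.0526, 0.1637]
tcp_rot: [[-0.993, 0.116, -0.0], [0.116, 0.993, -0.003], [-0.0, -0.003, -1.0]]
wrist_force: [0.8, -1.3, 0.6]
finger_gap: 0.997
finger_force: 0.0
```

```bash
python3 go.py 0.463 -0.054 0.09 -0.123 0 1; python3 -c "
from h import *;s=read_state();print(np.round(s['joint_pos'],2),np.round(s['qd'],2))"
```

```text
dist 0.083 ang 0.007 t 3.10 gap 0.997
[0.038, -0.0056, 0.0737, -0.0034, 0.0003, 0.0064]
[ 1.06  0.86 -1.44  1.97  0.93  1.22  0.71] [-0.6   0.58  0.41 -1.09 -0.97  1.28  0.81]
```

send_rows --pt "0.038 -0.006 0.074 0 0 0.006 -1" --pt "0.038 -0.006 0.074 0 0 0.006 -1" --pt "0.038 -0.006 0.074 0 0 0.006 -1" --pt "0.038 -0.006 0.074 0 0 0.006 -1"

```text
time_s: 3.5
tool_pos: [0.4617, -0.0555, 0.0866]
tcp_rot: [[-0.992, 0.124, 0.0], [0.124, 0.992, -0.003], [-0.001, -0.003, -1.0]]
wrist_force: [0.8, -0.9, 0.4]
finger_gap: 1.003
finger_force: 0.0
```

```bash
python3 go.py 0.463 -0.054 0.022 -0.123 0 1; python3 -c "
from h import *;s=read_state();print(np.round(s['joint_pos'],2))"
```

```text
dist 0.065 ang 0.003 t 3.50 gap 1.003
[-0.0011, 0.0018, 0.0646, -0.0031, 0.0007, -0.0011]
[ 1.06  0.91 -1.34  2.11  1.06  1.08  0.61]
```

Vertical works. I'll descend, then close.

send_rows --pt "-0.001 0.002 0.035 0 0 0 -1" --pt "-0.001 0.002 0.064 0 0 0 -1" --pt "-0.001 0.002 0.064 0 0 0 -1"

```text
time_s: 3.8
tool_pos: [0.4625, -0.0547, 0.0211]
tcp_rot: [[-0.992, 0.126, -0.002], [0.126, 0.992, -0.003], [0.002, -0.003, -1.0]]
wrist_force: [-0.9, -0.7, 0.9]
finger_gap: 1.004
finger_force: 0.0
```

send_rows --pt "0 0 0 0 0 0 0.5" --pt "0 0 0 0 0 0 1" --pt "0 0 0 0 0 0 1" --pt "0 0 0 0 0 0 1" --pt "0 0 0 0 0 0 1" --grip_force 40

```text
time_s: 4.3
tool_pos: [0.4638, -0.055, 0.0236]
tcp_rot: [[-0.992, 0.127, 0.002], [0.127, 0.992, -0.003], [-0.003, -0.002, -1.0]]
wrist_force: [-1.3, 0.0, 7.4]
finger_gap: 0.526
finger_force: 40.4
```

```bash
python3 go.py 0.463 -0.054 0.082 -0.123 0 1
```

```text
dist 0.058 ang 0.006 t 4.30 gap 0.526
[0.0008, 0.0007, -0.0584, -0.0024, 0.0027, -0.0043]
```

send_rows --pt "0 0 -0.03 0 0 0 1" --pt "0 0 -0.06 0 0 0 1" --pt "0 0 -0.06 0 0 0 1"

```text
time_s: 4.6
tool_pos: [0.4648, -0.0548, 0.0853]
tcp_rot: [[-0.992, 0.127, 0.005], [0.127, 0.992, -0.003], [-0.005, -0.002, -1.0]]
wrist_force: [1.1, 1.2, -3.7]
finger_gap: 0.527
finger_force: 43.6
```

```bash
python3 go.py 0.535 0.07 0.085 0.09 0 1
```

```text
dist 0.143 ang 0.218 t 4.60 gap 0.527
[-0.0538, 0.1327, 0.0002, -0.0029, 0.0052, -0.2175]
```

send_rows --pt "-0.02 0.045 0 0 0 -0.07 1" --pt "-0.04 0.09 0 0 0 -0.145 1" --pt "-0.054 0.133 0 -0.003 0.005 -0.218 1" --pt "-0.054 0.133 0 -0.003 0.005 -0.218 1" --pt "-0.054 0.133 0 -0.003 0.005 -0.218 1"

```text
time_s: 5.1
tool_pos: [0.5325, 0.0717, 0.0809]
tcp_rot: [[-0.996, -0.093, -0.006], [-0.093, 0.996, 0.001], [0.006, 0.002, -1.0]]
wrist_force: [0.3, -0.5, -3.2]
finger_gap: 0.529
finger_force: 43.5
```

```bash
python3 go.py 0.535 0.07 0.024 0.09 0 1; python3 -c "
from h import *;s=read_state();print(np.round(s['joint_pos'],2))
snap('side','side1');a=cv2.imread('pics/side1.png')[120:260,230:390];cv2.imwrite('pics/s1.png',cv2.resize(a,None,fx=4,fy=4,interpolation=cv2.INTER_CUBIC))"
```

```text
dist 0.057 ang 0.007 t 5.10 gap 0.529
[-0.0027, -0.002, 0.0569, 0.0015, -0.0062, 0.0034]
[ 0.72  0.99 -1.29  1.93  1.07  1.15  0.64]
```

View pics/s1.png

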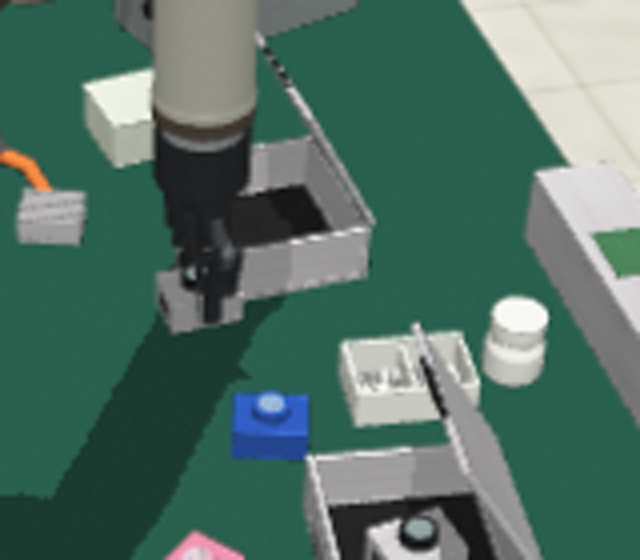

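The picture shows the module held level at about (200,300), clear of the blue decoy and the box. I'll set it down here and re-grasp it tilted.

send_rows --pt "-0.003 -0.002 0.03 0 -0.006 0 1" --pt "-0.003 -0.002 0.05 0 -0.006 0 1" --pt "-0.003 -0.002 0.056 0 -0.006 0 1" --pt "-0.003 -0.002 0.056 0 -0.006 0 1"

```text
time_s: 5.55
tool_pos: [0.5349, 0.0666, 0.0249]
tcp_rot: [[-0.996, -0.088, -0.001], [-0.088, 0.996, -0.0], [0.001, 0.0, -1.0]]
wrist_force: [0.5, -0.3, -1.5]
finger_gap: 0.53
finger_force: 43.0
```

send_rows --pt "0 0 0 0 0 0 0" --pt "0 0 0 0 0 0 -1" --pt "0 0 0 0 0 0 -1" --pt "0 0 0 0 0 0 -1" --pt "0 0 0 0 0 0 -1"

```text
time_s: 6.05
tool_pos: [0.536, 0.0685, 0.0256]
tcp_rot: [[-0.996, -0.09, 0.001], [-0.09, 0.996, 0.001], [-0.001, 0.001, -1.0]]
wrist_force: [0.3, -0.4, -0.2]
finger_gap: 1.003
finger_force: 0.0
```

```bash
python3 go.py 0.525 0.069 0.08 0.09 35 1
```

```text
dist 0.055 ang 0.610 t 6.05 gap 1.003
[0.0108, 0.0016, -0.0544, 0.0015, -0.61, 0.0001]
```

send_rows --pt "0 0 -0.04 0 0 0 -1" --pt "0.011 0 -0.065 0 -0.15 0 -1" --pt "0.011 0 -0.065 0 -0.3 0 -1" --pt "0.011 0 -0.065 0 -0.45 0 -1" --pt "0.011 0 -0.06 0 -0.61 0 -1"

```text
time_s: 6.55
tool_pos: [0.5259, 0.0631, 0.0868]
tcp_rot: [[-0.866, -0.084, 0.493], [-0.079, 0.996, 0.031], [-0.494, -0.012, -0.869]]
wrist_force: [0.7, -0.5, -0.4]
finger_gap: 1.004
finger_force: 0.0
```

```bash
python3 go.py 0.527 0.068 0.029 0.09 35 1; python3 -c "
from h import *;s=read_state();print(np.round(s['joint_pos'],2),s['tcp_rot'])"
```

```text
dist 0.058 ang 0.095 t 6.55 gap 1.004
[0.0272, 0.0055, 0.051, -0.0133, -0.0939, 0.0019]
[ 0.82  0.8  -1.24  2.36  1.83  0.77 -0.07] [[-0.86570594 -0.0843666   0.49339183]
 [-0.07936552  0.99635983  0.03111582]
 [-0.49422094 -0.01222115 -0.86925043]]
```

send_rows --pt "0.014 0.005 0.025 -0.013 -0.094 0 -1" --pt "0.014 0.005 0.025 -0.013 -0.094 0 -1" --pt "0.014 0.005 0.025 -0.013 -0.094 0 -1"

```text
time_s: 6.85
tool_pos: [0.5242, 0.0683, 0.0553]
tcp_rot: [[-0.821, -0.091, 0.564], [-0.075, 0.996, 0.052], [-0.567, 0.001, -0.824]]
wrist_force: [-1.5, 0.0, 0.7]
finger_gap: 1.003
finger_force: 0.0
```

```bash
python3 go.py 0.527 0.068 0.029 0.09 35 1; python3 -c "
from h import *;s=read_state();print(np.round(s['joint_pos'],2))"
```

```text
dist 0.026 ang 0.009 t 6.85 gap 1.003
[0.0126, -0.0006, 0.0232, 0.0013, -0.0086, 0.0008]
[ 0.78  0.92 -1.18  2.42  2.14  0.87 -0.29]
```

send_rows --pt "0.006 0 0.012 0 -0.009 0 -1" --pt "0.0126 0 0.023 0 -0.009 0 -1" --pt "0.0126 0 0.023 0 -0.009 0 -1" --pt "0.0126 0 0.023 0 -0.009 0 -1"

```text
time_s: 7.25
tool_pos: [0.5298, 0.0683, 0.0316]
tcp_rot: [[-0.814, -0.089, 0.575], [-0.073, 0.996, 0.051], [-0.577, -0.0, -0.817]]
wrist_force: [0.2, 0.5, 0.3]
finger_gap: 1.0
finger_force: 0.0
```

```bash
python3 go.py 0.527 0.068 0.029 0.09 35 1; python3 -c "
from h import *;s=read_state();print(np.round(s['joint_pos'],2))"
```

```text
dist 0.004 ang 0.004 t 7.25 gap 1.000
[0.0038, -0.0, 0.0006, -0.0005, 0.0041, -0.0002]
[ 0.75  0.99 -1.13  2.41  2.24  0.92 -0.33]
```

send_rows --pt "0.004 0 0.001 0 0 0 -1" --pt "0.004 0 0.001 0 0 0 0.5" --pt "0.004 0 0.001 0 0 0 1" --pt "0.004 0 0.001 0 0 0 1" --pt "0.004 0 0.001 0 0 0 1" --grip_force 60

```text
time_s: 7.75
tool_pos: [0.5266, 0.0677, 0.0284]
tcp_rot: [[-0.813, -0.09, 0.575], [-0.074, 0.996, 0.051], [-0.578, -0.001, -0.816]]
wrist_force: [-2.8, -1.5, 5.4]
finger_gap: 0.521
finger_force: 61.5
```

send_rows --pt "0 0 0 0 0 0 1" --pt "0 0 0 0 0 0 1"

```text
time_s: 7.95
tool_pos: [0.5266, 0.0677, 0.0284]
tcp_rot: [[-0.813, -0.09, 0.575], [-0.074, 0.996, 0.051], [-0.578, -0.001, -0.816]]
wrist_force: [-2.6, -1.7, 5.8]
finger_gap: 0.526
finger_force: 61.5
```

```bash
python3 go.py 0.530 0.068 0.08 0.09 35 1
```

```text
dist 0.052 ang 0.005 t 7.95 gap 0.526
[-0.0325, -0.0, -0.0402, -0.0012, 0.005, 0.0005]
```

```bash
python3 go.py 0.555 0.068 0.135 0.09 35 3
```

```text
dist 0.110 ang 0.005 t 7.95 gap 0.526
[-0.0282, -0.0008, -0.0236, -0.0004, 0.0017, 0.0002]
[-0.0564, -0.0016, -0.0471, -0.0008, 0.0034, 0.0004]
[-0.0846, -0.0024, -0.0707, -0.0012, 0.005, 0.0005]
```

send_rows --pt "-0.028 0 -0.024 0 0 0 1" --pt "-0.056 -0.002 -0.047 0 0.002 0 1" --pt "-0.085 -0.002 -0.071 0 0.005 0 1" --pt "-0.085 -0.002 -0.071 0 0.005 0 1"

```text
time_s: 8.35
tool_pos: [0.5587, 0.0689, 0.14]
tcp_rot: [[-0.812, -0.089, 0.577], [-0.074, 0.996, 0.05], [-0.579, -0.002, -0.815]]
wrist_force: [1.0, -0.6, -1.3]
finger_gap: 0.523
finger_force: 63.2
```

```bash
python3 go.py 0.575 0.216 0.14 0.09 35 3; python3 -c "
from h import *;s=read_state();print(np.round(s['joint_pos'],2))"
```

```text
dist 0.148 ang 0.008 t 8.35 gap 0.523
[-0.008, 0.0484, 0.0056, -0.0008, 0.0024, 0.0002]
[-0.0161, 0.0967, 0.0112, -0.0015, 0.0047, 0.0005]
[-0.0241, 0.1451, 0.0168, -0.0023, 0.0071, 0.0007]
[ 0.87  0.7  -1.3   2.33  1.83  0.7  -0.09]
```

send_rows --pt "-0.006 0.035 0.004 0 0 0 1" --pt "-0.012 0.075 0.008 0 0.003 0 1" --pt "-0.018 0.115 0.012 0 0.005 0 1" --pt "-0.024 0.145 0.017 -0.002 0.007 0 1" --pt "-0.024 0.145 0.017 -0.002 0.007 0 1"

```text
time_s: 8.85
tool_pos: [0.5701, 0.2215, 0.1344]
tcp_rot: [[-0.82, -0.098, 0.563], [-0.078, 0.995, 0.06], [-0.567, 0.005, -0.824]]
wrist_force: [-1.0, -0.4, -3.2]
finger_gap: 0.527
finger_force: 63.3
```

```bash
python3 - <<'E'
from go import *
from fit import b
import cv2
s=read_state();print(np.round(s['joint_pos'],2),s['tool_pos'])
Rb=np.array([[np.cos(b[2]),-np.sin(b[2])],[np.sin(b[2]),np.cos(b[2])]])
w=lambda x,y,z:np.r_[b[:2]+Rb@[x,y],z]
print('box frame tcp',Rb.T@(s['tool_pos'][:2]-b[:2]))
rows(w(-.02,0,.09),Rt(b[2],35),1); rows(w(.015,0,.036),Rt(b[2],35),1)
snap('side','side2');snap('top','top2')
a=cv2.resize(cv2.imread('pics/side2.png')[80:230,220:360],(420,450),interpolation=cv2.INTER_CUBIC)
t2=cv2.resize(cv2.imread('pics/top2.png')[110:260,130:255],(375,450),interpolation=cv2.INTER_CUBIC)
cv2.imwrite('pics/s2.png',np.hstack([a,t2]))
E
```

```text
cam [ 0.46288613 -0.05438472 -0.12326861] [[-0.2, 0.1], [0.1, 0.2], [-0.7, 0.7], [0.2, -0.3], [0.7, -0.3], [-0.1, -0.8], [0.2, 0.5], [0.1, 0.2], [-0.1, 0.8], [0.4, 1.1]]
box [0.62885566 0.22087741 0.09047078 1.07515756] [[-0.0, -0.8], [0.1, 0.5], [-0.2, 1.4], [-0.0, 0.6], [-0.2, -0.0], [-0.1, -0.5], [0.3, -1.0], [0.0, 0.4]]
[ 0.44  0.79 -1.25  2.2   1.75  0.93 -0.23] [0.57005136 0.22148605 0.13436087]
box frame tcp [-0.05850882  0.00591897]
dist 0.059 ang 0.013 t 8.85 gap 0.527
[-0.0066, -0.0065, 0.0583, 0.0087, -0.0085, 0.0036]
dist 0.123 ang 0.013 t 8.85 gap 0.527
[-0.0048, -0.007, 0.1226, 0.0087, -0.0085, 0.0036]
```

View pics/s2.png

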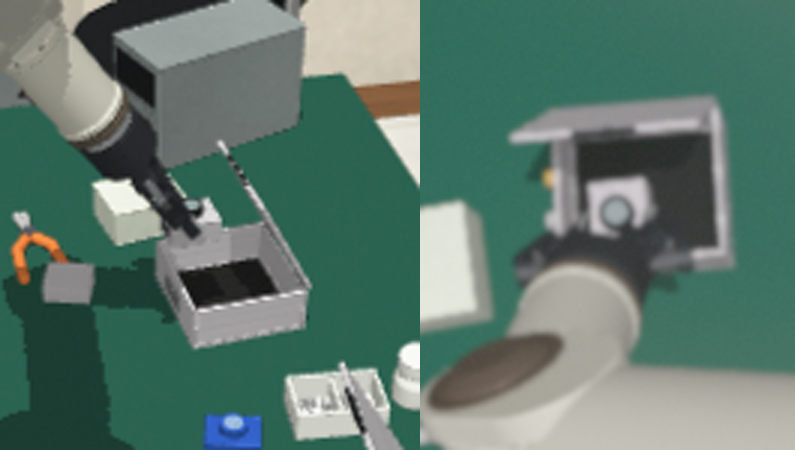

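The module is held level, lens up, at the front of the empty box (side crop 200,215; lens at 617,212 in the top crop), and under the lid edge. I'll insert it along the tool axis.

send_rows --pt "-0.006 -0.006 0.025 0.009 -0.008 0.003 1" --pt "-0.006 -0.006 0.05 0.009 -0.008 0.003 1" --pt "-0.005 -0.007 0.075 0.009 -0.008 0.003 1" --pt "-0.005 -0.007 0.095 0.009 -0.008 0.003 1" --pt "-0.005 -0.007 0.105 0.009 -0.008 0.003 1"

```text
time_s: 9.45
tool_pos: [0.6351, 0.2113, 0.0479]
tcp_rot: [[-0.818, -0.08, 0.569], [-0.069, 0.997, 0.04], [-0.571, -0.006, -0.821]]
wrist_force: [0.9, 0.0, -2.7]
finger_gap: 0.524
finger_force: 63.2
```

```bash
cat > bx.py <<'E'
from go import *
b=np.array([.6289,.2209,.0905]); c,s=np.cos(b[2]),np.sin(b[2]); Rb=np.array([[c,-s],[s,c]])
w=lambda x,y,z:np.r_[b[:2]+Rb@[x,y],z]
st=read_state();print('box tcp',np.round(np.r_[Rb.T@(st['tool_pos'][:2]-b[:2]),st['tool_pos'][2]],4),np.round(st['wrist_force'],1),np.round(st['joint_pos'],2))
a=list(map(float,sys.argv[1:])); rows(w(*a[:3]),Rt(b[2],a[3]),int(a[4]))
E
python3 bx.py .015 0 .0345 35 1
```

```text
box tcp [ 0.0053 -0.0102  0.0479] [ 0.9  0.  -2.7] [ 0.36  0.98 -1.07  2.08  1.97  0.93 -0.27]
dist 0.019 ang 0.013 t 9.45 gap 0.524
[-0.0003, 0.0103, 0.0165, -0.0114, -0.0035, -0.0051]
```

send_rows --pt "0 0.005 0.007 -0.01 -0.003 -0.003 1" --pt "0 0.007 0.013 -0.01 -0.003 -0.003 1" --pt "0 0.007 0.016 -0.01 -0.003 -0.003 1" --pt "0 0.007 0.016 -0.01 -0.003 -0.003 1"

```text
time_s: 9.85
tool_pos: [0.6439, 0.2222, 0.038]
tcp_rot: [[-0.814, -0.091, 0.574], [-0.074, 0.996, 0.054], [-0.576, 0.002, -0.817]]
wrist_force: [-0.1, -0.2, -3.5]
finger_gap: 0.518
finger_force: 63.2
```

```bash
python3 bx.py .015 0 .0345 35 1
```

```text
box tcp [ 0.0151 -0.0001  0.038 ] [-0.1 -0.2 -3.5] [ 0.34  1.01 -1.06  2.06  2.    0.93 -0.28]
dist 0.004 ang 0.004 t 9.85 gap 0.518
[0.0021, 0.0001, 0.0028, 0.0022, 0.0032, -0.0003]
```

send_rows --pt "0.001 0 0.002 0 0 0 1" --pt "0.0025 0 0.0035 0 0 0 1" --pt "0.0025 0 0.0035 0 0 0 1"

```text
time_s: 10.15
tool_pos: [0.6439, 0.2221, 0.0337]
tcp_rot: [[-0.814, -0.092, 0.574], [-0.074, 0.996, 0.054], [-0.576, 0.002, -0.817]]
wrist_force: [0.1, -0.2, -1.9]
finger_gap: 0.525
finger_force: 63.3
```

```bash
python3 bx.py .015 0 .0335 35 1
```

```text
box tcp [ 0.015  -0.0002  0.0337] [ 0.1 -0.2 -1.9] [ 0.34  1.02 -1.05  2.06  2.01  0.93 -0.28]
dist 0.000 ang 0.004 t 10.15 gap 0.525
[0.0001, 0.0002, 0.0001, 0.0021, 0.0033, -0.0001]
```

Force has started to drop, so it is making contact. Releasing now.

send_rows --pt "0 0 0 0 0 0 0.1" --pt "0 0 0 0 0 0 -0.1" --pt "0 0 0 0 0 0 -0.4" --pt "0 0 0 0 0 0 -0.6" --pt "0 0 0 0 0 0 -0.6" --grip_force 20

```text
time_s: 10.65
tool_pos: [0.6441, 0.2222, 0.0339]
tcp_rot: [[-0.814, -0.091, 0.574], [-0.074, 0.996, 0.054], [-0.577, 0.002, -0.817]]
wrist_force: [-0.8, -0.2, -0.3]
finger_gap: 0.799
finger_force: 0.0
```

send_rows --pt "0 0 -0.02 0 0 0 -0.6" --pt "0 0 -0.05 0 0 0 -0.6" --pt "0 0 -0.09 0 0 0 -0.6" --pt "0 0 -0.13 0 0 0 -0.6" --pt "0 0 -0.16 0 0 0 -0.6"

```text
time_s: 11.15
tool_pos: [0.5508, 0.214, 0.1659]
tcp_rot: [[-0.813, -0.093, 0.574], [-0.075, 0.996, 0.055], [-0.577, 0.001, -0.817]]
wrist_force: [0.6, -0.5, 0.9]
finger_gap: 0.803
finger_force: 0.0
```

```bash
python3 bx.py -.11 0 .28 0 1; python3 - <<'E'
from h import *
snap('side','side3');snap('top','top3')
a=cv2.resize(cv2.imread('pics/side3.png')[80:230,220:360],(420,450),interpolation=cv2.INTER_CUBIC)
t2=cv2.resize(cv2.imread('pics/top3.png')[110:260,130:255],(375,450),interpolation=cv2.INTER_CUBIC)
cv2.imwrite('pics/s3.png',np.hstack([a,t2]))
E
```

```text
box tcp [-0.0784  0.0002  0.1659] [ 0.6 -0.5  0.9] [ 0.5   0.71 -1.32  2.23  1.68  0.91 -0.21]
dist 0.118 ang 0.615 t 11.15 gap 0.803
[-0.04, 0.0001, -0.1115, 0.0022, 0.6148, 0.0022]
```

View pics/s3.png

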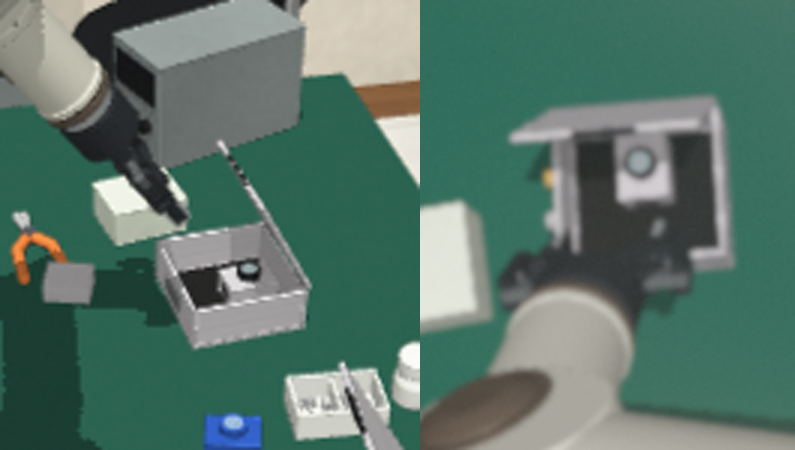

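Module flat in the box with lens up (lens at 248,270 in the side half), and the lid is still open. Next I'll go over the lid with closed fingers.

send_rows --pt "-0.04 0 -0.112 0 0.615 0 1" --pt "-0.04 0 -0.112 0 0.615 0 1" --pt "-0.04 0 -0.112 0 0.615 0 1" --pt "-0.04 0 -0.112 0 0.615 0 1" --pt "-0.04 0 -0.112 0 0.615 0 1"

```text
time_s: 11.75
tool_pos: [0.5212, 0.2123, 0.2842]
tcp_rot: [[-0.995, -0.092, 0.038], [-0.092, 0.996, 0.005], [-0.038, 0.002, -0.999]]
wrist_force: [1.2, 0.3, 1.5]
finger_gap: -0.003
finger_force: 0.0
```

```bash
python3 bx.py .065 0 .28 0 1
```

```text
box tcp [-0.1081  0.0012  0.2842] [1.2 0.3 1.5] [ 0.54  0.7  -1.44  1.75  0.74  1.33  0.61]
dist 0.173 ang 0.038 t 11.75 gap -0.003
[-0.1728, -0.0015, 0.0108, 0.002, 0.0382, 0.0015]
```

send_rows --pt "-0.05 -0.001 0 0 0.038 0 1" --pt "-0.1 -0.001 0.005 0 0.038 0 1" --pt "-0.15 -0.001 0.01 0 0.038 0 1" --pt "-0.173 -0.001 0.011 0 0.038 0 1" --pt "-0.173 -0.001 0.011 0 0.038 0 1"

```text
time_s: 12.25
tool_pos: [0.6961, 0.2235, 0.271]
tcp_rot: [[-0.996, -0.085, -0.003], [-0.085, 0.996, -0.002], [0.003, -0.002, -1.0]]
wrist_force: [-0.5, -0.3, -0.0]
finger_gap: 0.006
finger_force: 0.0
```

```bash
python3 bx.py .06 0 .19 0 1
```

```text
box tcp [ 0.0672 -0.0034  0.271 ] [-0.5 -0.3 -0. ] [ 0.28  0.92 -1.24  1.27  0.86  1.51  0.8 ]
dist 0.081 ang 0.007 t 12.25 gap 0.006
[0.0069, 0.0035, 0.081, -0.0018, -0.0035, -0.0053]
```

send_rows --pt "0.007 0.003 0.04 0 0 -0.005 1" --pt "0.007 0.003 0.081 0 0 -0.005 1" --pt "0.007 0.003 0.081 0 0 -0.005 1"

```text
time_s: 12.55
tool_pos: [0.6825, 0.2244, 0.1861]
tcp_rot: [[-0.995, -0.096, -0.01], [-0.096, 0.995, -0.007], [0.011, -0.006, -1.0]]
wrist_force: [-0.1, -0.9, 0.3]
finger_gap: -0.0
finger_force: 0.0
```

```bash
python3 - <<'E'
import sys; sys.argv=['x','.0268','0','.187','0','1']
exec(open('bx.py').read())
R0=np.array(st['tcp_rot'])
for th in np.arange(1.05,-.01,-.15).tolist()+[0,-.02]:
    r=.125; p=w(.081-r*np.cos(th)+.006*np.sin(th),0,.0745+r*np.sin(th)+.006*np.cos(th))
    print(round(th,2),np.round(R0.T@(p-st['tool_pos']),4))
E
```

```text
box tcp [ 0.0537 -0.0013  0.1861] [-0.1 -0.9  0.3] [ 0.29  0.98 -1.2   1.38  0.91  1.39  0.75]
dist 0.027 ang 0.014 t 12.55 gap -0.000
[0.0269, 0.0015, -0.0007, -0.0062, -0.0111, 0.0053]
1.05 [0.0297 0.0015 0.0005]
0.9 [0.0456 0.0017 0.0104]
0.75 [0.0598 0.0018 0.0226]
0.6 [0.0721 0.002  0.0368]
0.45 [0.082  0.0021 0.0527]
0.3 [0.0896 0.0023 0.0699]
0.15 [0.0944 0.0024 0.088 ]
-0.0 [0.0965 0.0025 0.1066]
0 [0.0965 0.0025 0.1066]
-0.02 [0.0966 0.0025 0.1091]
```

send_rows --pt "0.015 0.001 0 0 0 0 1" --pt "0.03 0.001 0 0 0 0 1" --pt "0.038 0.001 0.005 0 0 0 1" --pt "0.046 0.001 0.01 0 0 0 1" --pt "0.06 0.002 0.023 0 0 0 1"

```text
time_s: 13.05
tool_pos: [0.6273, 0.2233, 0.172]
tcp_rot: [[-0.996, -0.093, 0.003], [-0.093, 0.996, -0.0], [-0.003, -0.0, -1.0]]
wrist_force: [0.3, -0.6, 1.3]
finger_gap: -0.004
finger_force: 0.7
```

send_rows --pt "0.012 0 0.014 0 0 0 1" --pt "0.022 0 0.03 0 0 0 1" --pt "0.03 0 0.047 0 0 0 1" --pt "0.034 0 0.065 0 0 0 1"

```text
time_s: 13.45
tool_pos: [0.5916, 0.2199, 0.1052]
tcp_rot: [[-0.996, -0.095, -0.001], [-0.095, 0.996, -0.001], [0.001, -0.001, -1.0]]
wrist_force: [0.3, -0.4, 0.2]
finger_gap: -0.001
finger_force: 0.6
```

```bash
python3 bx.py -.044 0 .079 0 2
```

```text
box tcp [-0.0372  0.0024  0.1052] [ 0.3 -0.4  0.2] [ 0.36  0.97 -1.18  1.69  0.97  1.18  0.58]
dist 0.027 ang 0.004 t 13.45 gap -0.001
[0.0034, -0.0012, 0.0131, -0.0006, -0.0003, 0.0021]
[0.0068, -0.0023, 0.0262, -0.0012, -0.0006, 0.0043]
```

send_rows --pt "0.003 0 0.012 0 0 0 1" --pt "0.005 0 0.024 0 0 0 1" --pt "0.005 0 0.028 0 0 0 1" --pt "0.005 0 0.03 0 0 0 1" --pt "0.005 0 0.03 0 0 0 1"

```text
time_s: 13.95
tool_pos: [0.5873, 0.2195, 0.08]
tcp_rot: [[-0.996, -0.094, 0.001], [-0.094, 0.996, -0.004], [-0.0, -0.004, -1.0]]
wrist_force: [-10.2, -9.1, 33.2]
finger_gap: 0.002
finger_force: 16.7
```

```bash
python3 bx.py -.044 0 .076 0 1; python3 - <<'E'
from h import *
c=snap('side','side4');snap('top','top4')
a=cv2.resize(cv2.imread('pics/side4.png')[80:230,220:360],(420,450),interpolation=cv2.INTER_CUBIC)
t2=cv2.resize(cv2.imread('pics/top4.png')[110:260,130:255],(375,450),interpolation=cv2.INTER_CUBIC)
cv2.imwrite('pics/s4.png',np.hstack([a,t2]))
E
```

```text
box tcp [-0.0415  0.0023  0.08  ] [-10.2  -9.1  33.2] [ 0.35  0.99 -1.16  1.71  1.    1.15  0.55]
dist 0.005 ang 0.006 t 13.95 gap 0.002
[0.0025, -0.0023, 0.004, -0.004, 0.0002, 0.0038]
```

View pics/s4.png

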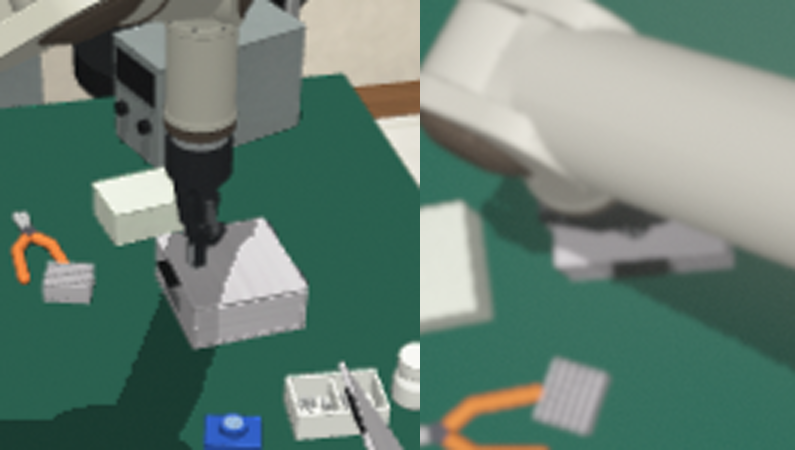

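The lid lies flat on the rim: z 0.080 matches a shut lid, and 33 N of reaction confirms it. I'll lift off and check once more.

send_rows --pt "0 0 -0.02 0 0 0 1" --pt "0 0 -0.06 0 0 0 1" --pt "0 0 -0.1 0 0 0 1" --pt "0 0 -0.14 0 0 0 1" --pt "0 0 -0.14 0 0 0 1"

```text
time_s: 14.55
tool_pos: [0.5895, 0.2223, 0.2216]
tcp_rot: [[-0.996, -0.094, 0.007], [-0.094, 0.996, 0.004], [-0.007, 0.003, -1.0]]
wrist_force: [0.8, 1.3, -0.0]
finger_gap: -0.0
finger_force: 0.0
```

```bash
python3 - <<'E'
from h import *
snap('side','side5');s=read_state();print(s['wrist_force'],s['qd'].round(2),s['tool_pos'])
cv2.imwrite('pics/s5.png',cv2.resize(cv2.imread('pics/side5.png')[80:310,210:400],(600,726))[:600])
E
```

```text
[ 0.41755226 -0.53249986 -1.08000831] [-0.    0.04  0.06  0.05  0.01 -0.01 -0.01] [0.58865448 0.22097638 0.21858141]
```

View pics/s5.png

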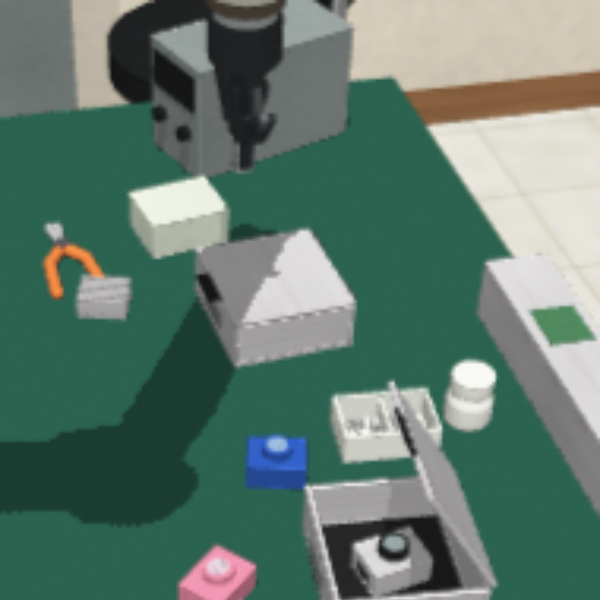

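The box lid is shut (275,300), the loaded box is still open with its module in place (395,555), and the bystanders in view are in place. Handing in.

```bash
python3 -c "
from cell import sign_off; print(sign_off())"
```

```text
the job is handed in; nothing more can be done
None
```

The loose camera module is lens up in the box that was empty and that lid is shut; the loaded box is still open with its module in place, and the job is handed in (sign-off returned no verdict).

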